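# Two dowels to the tray, one held in the trimming jig

## Task

From the dowels in the rack, first lay exactly two flat in the small wooden tray and let go of them; then pass the end of a third straight through the slot in the trimming jig's metal guard plate and push the spring stop behind it in to about half its travel. Finish while still holding that dowel there with the gripper, stop pushed in: do not let go. Leave the fourth dowel in the rack and the sanding block, jar and hand stamp where they are.

Things in the scene. Friction and masses are not known exactly. Their poses are not given: they have to be found in the camera images.
- dowel_a_mid (a point): One of four alike birch dowels, 10 mm thick, 120 mm long, 20 g, at first lying across the two rails of the rack, side by side about 70 mm apart. The point is the middle of the dowel; its y axis runs along the dowel, z up; both ends are alike.
- dowel_b_mid (a point): One of four alike birch dowels, 10 mm thick, 120 mm long, 20 g, at first lying across the two rails of the rack, side by side about 70 mm apart. The point is the middle of the dowel; its y axis runs along the dowel, z up; both ends are alike.
- dowel_c_mid (a point): One of four alike birch dowels, 10 mm thick, 120 mm long, 20 g, at first lying across the two rails of the rack, side by side about 70 mm apart. The point is the middle of the dowel; its y axis runs along the dowel, z up; both ends are alike.
- dowel_d_mid (a point): One of four alike birch dowels, 10 mm thick, 120 mm long, 20 g, at first lying across the two rails of the rack, side by side about 70 mm apart. The point is the middle of the dowel; its y axis runs along the dowel, z up; both ends are alike.
- dowel_a: The same dowel as point dowel_a_mid; origin at its underside, half-way along.
- dowel_b: The same dowel as point dowel_b_mid; origin at its underside, half-way along.
- dowel_c: The same dowel as point dowel_c_mid; origin at its underside, half-way along.
- dowel_d: The same dowel as point dowel_d_mid; origin at its underside, half-way along.
- rack: Fixed wooden rack, 90 x 290 mm, base board 10 mm thick, two rails along its y with inner faces 56 mm apart, so a dowel's middle is free below (28 mm of air) and at its sides. Dowels lie along its x, undersides 38 mm above the bench, with 1.5 mm play between lugs (to 43 mm high) on the rails: lift straight up. Origin: centre of its underside.
- tray: Fixed open plywood tray, 160 mm along its x by 170 mm along its y, rim 22 mm high, walls 6 mm, inner floor 6 mm above the bench. Origin: centre of its underside, z up.
- slot (a point): Centre of the slot in the jig's guard plate, on the plate's outer face (toward the robot), 90 mm above the bench. x points level, straight in through the slot (away from the robot), y along its width, z up. The slot is 14 mm wide and 16 mm high: 2 mm clearance at each side of a dowel, 3 mm above and below.
- jig: Fixed trimming jig: wooden base and rear block, upright aluminium guard plate (6 mm thick, 110 mm wide, top edge 116 mm above the bench). Origin: on the bench right under the slot point; x inward. It reaches 122 mm behind the plate's outer face, and its base board 20 mm in front of it, 14 mm high.
- stop (a joint): Spring-loaded steel length stop (round face 24 mm across) on the slot's axis behind the guard plate. 0 = out, its face 18 mm behind the plate's outer face; grows to 0.014 m as it is pushed in along the slot's x. It takes about 1 N to start it and 2.6 N at full travel, and it springs back when let go.
- sanding_block_mid (a point): Bystander: cork sanding block, 56 x 97 x 28 mm, lying flat; the point is its centre. Loose, to be left alone.
- small_jar_mid (a point): Bystander: clear jar with a yellow lid, 60 mm across, 85 mm tall, standing; the point is its centre. Loose, to be left alone.
- stamp_mid (a point): Bystander: turned wooden hand stamp, 34 mm across, 75 mm tall, standing; the point is its centre. Loose, to be left alone.

How it is judged:
By the outcome, as a careful person would: the job done as asked, in the order asked, and still so for the second after the job is handed in, while the arm keeps its last pose, push and grip.
It also fails if it takes over 64 s, if anything falls off the work surface, if the arm or the gripper's body presses on something with over 40 N, if the wrist force passes 120 N, or if a joint passes its speed limit or range.

## Robot

A 6-joint arm with a two-finger parallel gripper is mounted at the origin on a cart in front of the work surface, level with it; the furniture and walls round the work are solid. World frame = base frame: x ahead of the robot, y to its left, z up, the work surface at z = 0. Lengths are in m, angles in rad, forces in N, time in s.
With the tool pointing down it reaches from about 0.3 to 0.75 m from the base axis. Payload 8.5 kg.
Tool frame: the origin (TCP) lies on the centre line of the jaws, within the pads' length; the fingertips stand robot.finger_overhang ahead of it and the grasp point (between the pads) lies 2 mm behind it (robot.finger_overhang is the distance from the TCP to the fingertips, in m); x points along the fingers, z is the direction in which the jaws open and shut, and the axes are right-handed (so a half turn about x gives the same grasp; the last joint's range is limited). The gripper opens to 88 mm and grips with 3 to 60 N. Pads are 18 mm wide; open, the fingers measure 123 mm over their backs; the gripper's body (75 mm by 187 mm) begins 45 mm behind the grasp point.
Start: joints at [1.016, 0.381, 1.297, -0, 1.464, -0.215], TCP at [0.183, 0.519, 0.256] pointing down, gripper open.
Joint ranges: [-3.11, 3.11], [-0.89, 2.33], [0.22, 2.48], [-1.42, 4.56], [0.17, 2.85], [-2.88, 2.88]. Speed limits (rad/s): [2.39, 2.39, 3.14, 3.14, 3.14, 3.14].

## Interface

Orientations are given as a rotation vector (axis times angle).
In Python, from station import observe, viewer, ticket, robot gives the robot as it stands. The module is installed in compiled form; this text tells all that it offers.
- The arm moves only by the tool send_rows, never from a script. Its argument "targets" is one flat list of numbers, 5 for each row, row after row: the shift along the tool's x, y, z in cm, then the turn about the tool's x in degrees, then the gripper's target within -1 to 1 (shut at 1, half-way at 0, fully open at -1). A call has 1 to 20 rows; each row shifts and turns the commanded pose from where the row before left it, along the tool's axes as they then stand; what a row does not reach is not made up. A row lasts 1/10 s, in which the tool goes at most 50 mm and 8.59 degrees, less where a joint would pass 70% of its speed; a pose out of reach is approached as far as the arm can. A call with a gripper value outside its range is refused whole. The fingers move at their own pace and stop on an object; "force" is the grip in N (left out, the last holds). Time passes only in rows, so rows that do not move let the fingers close. It gives the time, the measured TCP pose, the force and the opening at its end, in the units of the state.
- observe(): the state, without advancing time (a new reading comes with each control period).
- viewer.grab_frame(name): name is "scene" or "top" or "wrist"; returns a dict with "pixels" (480x640x3 uint8, red, green, blue), "fov_y" (degrees; the focal length in pixels is half the picture's height over the tangent of half this angle, whatever the lens; pixels are square), "cx", "cy" (the principal point, pixels), "k1" (the pictures are not rectified: a ray, as slopes to the right and down, at radius r is drawn at 1 + k1 r^2 times it, then the intrinsics apply), "R" (3x3) and "t" (3): a world point X has camera coordinates R X + t. Camera axes: x right, y down, z forward; pixel columns grow to the right and rows downward; lengths in m; the calibration is good to about 2 mm. A picture is of the moment at which its call begins. There is no depth.
- ticket.sign_off(): hands the job in, once; it reports no verdict.
The state is a dict: "time_s": time; "joint_pos": joint angles; "qd": joint speeds; "tau": joint torques, N m; "ee_pos": TCP position; "eef_rot": TCP orientation; "force": force on the tool from outside, world axes, zero at the start; "wrist_torque": the same for the moment, N m; "finger_gap": finger opening in m.
Only numpy, scipy, OpenCV 4.12 (cv2) and the standard library are available. Lean on these libraries where they do the work, as an engineer would, in place of code of your own. Each camera call takes 0.05 s, during which the arm holds its last target.

## Working session

There is one attempt and no reset: what is moved stays moved. The work goes in short steps, Python scripts to look and compute and a tool call to move; the robot and the scene stay as the last step left them, time stands still between calls to the robot, and variables do not carry over. Pictures are saved under pics/ and viewed, and the job is handed in when it is done.

Besides the shell and the picture viewer there is one more tool, called by a JSON object that holds its "api" and its "payload". send_rows: Moves the arm, as the interface text tells. Its arguments: {"type":"object","properties":{"targets":{"type":"array"},"force":{"type":"number"}},"required":["targets"]}

```bash
mkdir -p pics; cat > h.py <<'E'
import numpy as np, cv2
from scipy.spatial.transform import Rotation as Ro
from station import observe, viewer, ticket, robot
def grab(name,fn):
    f=viewer.grab_frame(name); cv2.imwrite('pics/'+fn,np.ascontiguousarray(f['pixels'][:,:,::-1]))
    d={k:f[k] for k in('fov_y','cx','cy','k1')}; d['R']=np.array(f['R']);d['t']=np.array(f['t'])
    import pickle; pickle.dump(d,open('pics/'+fn+'.pkl','wb')); return f
def load(fn):
    import pickle; return pickle.load(open('pics/'+fn+'.pkl','rb'))
def K(d):
    f=240/np.tan(np.radians(d['fov_y'])/2); return np.array([[f,0,d['cx']],[0,f,d['cy']],[0,0,1.]])
def proj(d,X):
    X=np.atleast_2d(np.array(X,float)); p,_=cv2.projectPoints(X,cv2.Rodrigues(d['R'])[0],d['t'],K(d),np.array([d['k1'],0,0,0.])); return p[:,0]
def ray(d,uv):
    p=cv2.undistortPoints(np.array(uv,float).reshape(-1,1,2),K(d),np.array([d['k1'],0,0,0.]))[:,0]
    r=np.c_[p,np.ones(len(p))]@d['R']; c=-d['R'].T@d['t']; return c,r
def onz(d,uv,z):
    c,r=ray(d,uv); return c+r*((z-c[2])/r[:,2])[:,None]
E
python3 - <<'E'
from h import *
s=observe(); print(s); print(robot.finger_overhang)
for n in('scene','top','wrist'): 
    f=grab(n,n+'0.png'); print(n,f['fov_y'],f['cx'],f['cy'],f['k1'],-np.array(f['R']).T@f['t'])
E
```

```text
{'time_s': 0.0, 'joint_pos': array([ 1.01571554e+00,  3.81189255e-01,  1.29824819e+00, -3.65979553e-05,
        1.46359572e+00, -2.15305388e-01]), 'qd': array([-0.00036113,  0.00097614, -0.00127317,  0.00104942, -0.00032173,
       -0.00085826]), 'tau': array([ 1.59101335e-03, -4.37931275e+01, -2.24556881e+01,  7.13540590e-02,
        3.52142716e-02, -9.22798836e-05]), 'ee_pos': array([0.1831767 , 0.51832919, 0.25514561]), 'eef_rot': array([-0.95604257,  1.35234464,  0.95505828]), 'force': array([ 0.58934853, -0.66763086,  0.26497154]), 'wrist_torque': array([1.06288799e-02, 1.42229269e-02, 4.88891398e-05]), 'finger_gap': 0.08806160144118384}
0.017
scene 51.642530931609 313.12564978477644 237.90906910449513 -0.034206945567871204 [0.11512299 0.48163671 0.79020137]
top 42.22747094000298 327.2962519086403 239.88580700884611 0.05244094613544083 [ 0.31655224 -0.02578894  1.50254532]
wrist 71.82422363312637 319.6531417308446 235.3937037250457 0.014898043704541092 [0.10692082 0.54676385 0.38400646]
```

View pics/scene0.png

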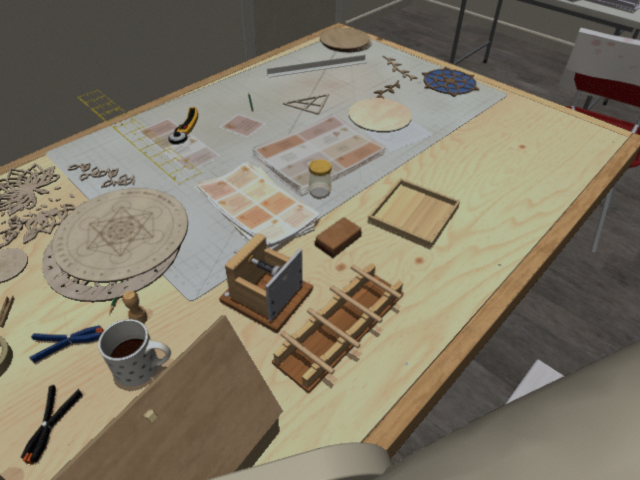

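View pics/top0.png

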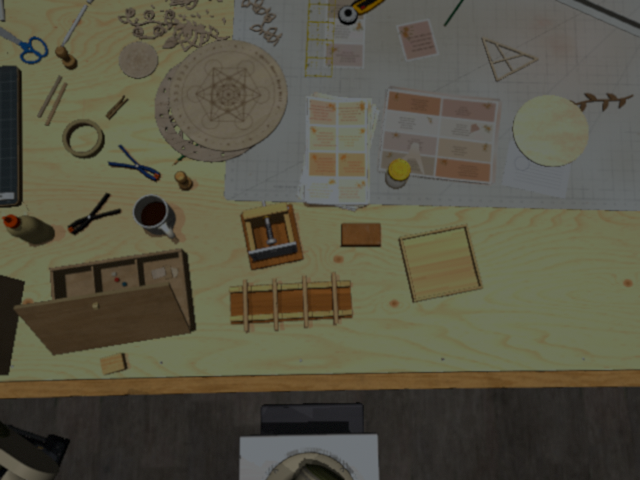

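View pics/wrist0.png

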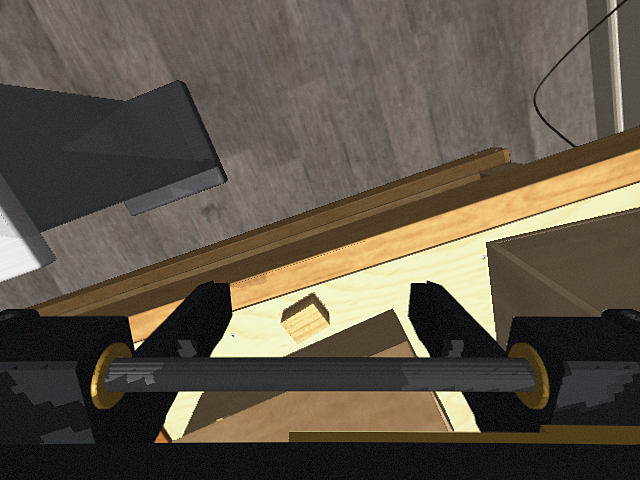

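```bash
python3 - <<'E'
from h import *
im=cv2.imread('pics/top0.png'); c=im[190:350,220:500]
cv2.imwrite('pics/topz.png',np.clip(cv2.resize(c,None,fx=2.8,fy=2.8,interpolation=cv2.INTER_CUBIC).astype(float)*1.6,0,255).astype(np.uint8))
im=cv2.imread('pics/scene0.png'); c=im[170:400,200:480]
cv2.imwrite('pics/scenez.png',cv2.resize(c,None,fx=2.6,fy=2.6,interpolation=cv2.INTER_CUBIC))
s=observe(); print(Ro.from_rotvec(s['eef_rot']).as_matrix().round(3))
d=load('wrist0.png'); print((d['R']@Ro.from_rotvec(s['eef_rot']).as_matrix()).round(3)); 
Rt=Ro.from_rotvec(s['eef_rot']).as_matrix(); print('cam in tool',Rt.T@(-d['R'].T@d['t']-s['ee_pos']))
E
```

```text
[[-0.001 -0.943  0.333]
 [-0.001  0.333  0.943]
 [-1.     0.    -0.001]]
[[ 0.    -0.001  1.   ]
 [-0.313 -0.95  -0.001]
 [ 0.95  -0.313 -0.   ]]
cam in tool [-0.12870736  0.08140888  0.00118671]
```

View pics/topz.png

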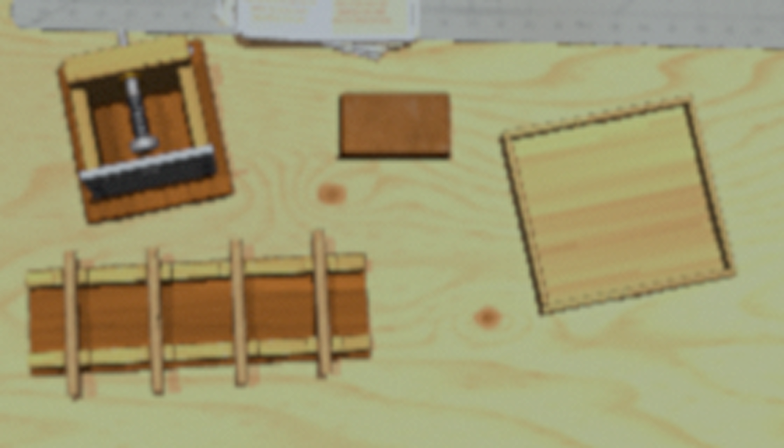

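View pics/scenez.png

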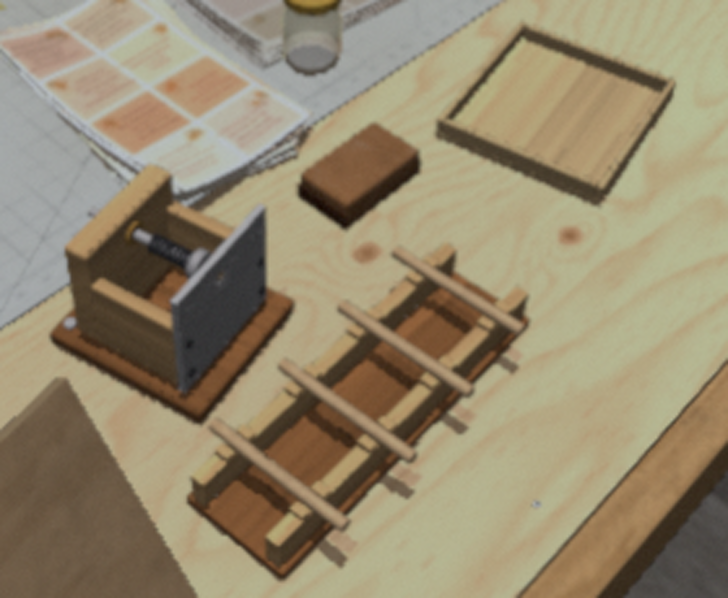

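```bash
python3 - <<'E'
from h import *
d=load('top0.png'); T=lambda a:(np.array(a,float)+.5)/2.8-.5+[220,190]
e=onz(d,T([(71,252),(75,397),(152,248),(157,392),(236,240),(241,384),(318,232),(324,377)]),.043)
for i in range(4):
    a,b=e[2*i:2*i+2]; print('dowel',i,(a+b)[:2]/2,np.linalg.norm(a-b),np.degrees(np.arctan2(*(a-b)[[1,0]])))
t=onz(d,T([(503,133),(690,100),(735,272),(542,312)]),.022);print('tray',t[:,:2],t.mean(0))
for i in range(4): v=t[i]-t[i-1]; print(np.linalg.norm(v),np.degrees(np.arctan2(v[1],v[0])))
p=onz(d,T([(84,174),(213,148)]),.116); print('plate',p, np.linalg.norm(p[0]-p[1]))
v=p[1]-p[0]; print(np.degrees(np.arctan2(v[1],v[0]))+90)
print('jig bb', onz(d,T([(90,222),(232,192)]),.014))
d=load('scene0.png'); S=lambda a:(np.array(a,float)+.5)/2.6-.5+[200,170]
p=onz(d,S([(177,303),(264,210)]),.116); print('plate scene',p, np.linalg.norm(p[0]-p[1]));v=p[1]-p[0]; print(np.degrees(np.arctan2(v[1],v[0]))+90)
e=onz(d,S([(214,424),(344,523),(283,364),(411,456),(343,305),(467,390),(396,252),(519,328)]),.043)
for i in range(4):
    a,b=e[2*i:2*i+2]; print('dowel',i,(a+b)[:2]/2,np.linalg.norm(a-b),np.degrees(np.arctan2(*(a-b)[[1,0]])))
t=onz(d,S([(437,124),(524,26),(673,84),(600,202)]),[.022]);print('tray',t[:,:2],t.mean(0))
E
```

```text
dowel 0 [0.44587153 0.14300701] 0.1208154765823335 2.0586797668510037
dowel 1 [0.44839924 0.07513849] 0.12023002281791755 1.9319806282157277
dowel 2 [0.45386547 0.00490592] 0.1205138961619778 1.378815797382763
dowel 3 [ 0.45899418 -0.06431465] 0.12163336925484168 1.2170341957854909
tray [[ 0.60683225 -0.22587516]
 [ 0.63362066 -0.38981941]
 [ 0.48284039 -0.41899395]
 [ 0.45116265 -0.25276668]] [ 0.54361399 -0.3218638   0.022     ]
0.1579752457493381 9.800967715532312
0.16611843423718906 -80.71990896837066
0.15357683944986691 -169.04913725522178
0.1692187471703583 100.78941867338821
plate [[0.55986924 0.12666931 0.116     ]
 [0.5796097  0.02257147 0.116     ]] 0.10595303194931013
10.737709884231862
jig bb [[0.53572584 0.13247371 0.014     ]
 [0.55993978 0.01001175 0.014     ]]
plate scene [[0.55504669 0.12677594 0.116     ]
 [0.57380999 0.02367863 0.116     ]] 0.10479083229549203
10.314711810803018
dowel 0 [0.44652226 0.14184312] 0.11639396734770095 2.482723441426992
dowel 1 [0.44783487 0.07210344] 0.11640591838713234 2.0707743216014007
dowel 2 [0.45387067 0.00200344] 0.11555995336165073 1.460498447518751
dowel 3 [ 0.46028124 -0.06758748] 0.11474867930890331 2.716105888858919
tray [[ 0.60144163 -0.22178097]
 [ 0.62962378 -0.38978633]
 [ 0.47937151 -0.41581727]
 [ 0.44226342 -0.24124226]] [ 0.53817509 -0.31715671  0.022     ]
```

```bash
cat >> h.py <<'E'
def st():
    s=observe(); M=Ro.from_rotvec(s['eef_rot']).as_matrix(); y=-M[:,1]
    return s,M,np.degrees(np.arctan2(y[1],y[0]))
def plan(xyz,th,frm=None):
    s,M,t=st(); p=s['ee_pos'] if frm is None else np.array(frm)
    turn=t-th; M2=M@Ro.from_rotvec([np.radians(turn),0,0]).as_matrix()
    d=M2.T@(np.array(xyz)-p)*100; print('t',round(s['time_s'],2),'pos',s['ee_pos'].round(4),'yaw',round(t,2),'gap',round(s['finger_gap'],4),'F',s['force'].round(1),'-> turn',round(turn,2),'shift cm',d.round(2))
E
python3 -c "
from h import *
plan((.455,-.066,.255),2.5)"
```

```text
t 0.15 pos [0.1832 0.5184 0.2553] yaw -19.47 gap 0.0885 F [-0.3  0.3  0.5] -> turn -21.97 shift cm [  0.07 -24.6  -59.57]
```

{"api": "send_rows", "payload": {"targets": [0,0,0,-7.3,-1,0,0,0,-7.3,-1,0,0,0,-7.4,-1,0,-1.76,-4.25,0,0,0,-1.76,-4.25,0,0,0,-1.76,-4.25,0,0,0,-1.76,-4.25,0,0,0,-1.76,-4.25,0,0,0,-1.76,-4.25,0,0,0,-1.76,-4.25,0,0,0,-1.76,-4.25,0,0,0,-1.76,-4.25,0,0,0,-1.76,-4.25,0,0,0,-1.76,-4.25,0,0,0,-1.76,-4.25,0,0,0,-1.76,-4.25,0,0,0,-1.76,-4.25,0,0,0,0,0,0,0], "force": 20}}

```text
time_s: 1.95
ee_pos: [0.4574, -0.0692, 0.2551]
eef_rot: [-1.239, 1.191, 1.238]
force: [-0.4, 0.5, 1.0]
finger_gap: 0.0439
```

```bash
python3 -c "
from h import *
plan((.455,-.066,.155),2.5); grab('wrist','w1.png')
print(observe()['joint_pos'])"
```

```text
t 1.95 pos [ 0.4574 -0.0692  0.2551] yaw 2.26 gap 0.0439 F [-0.4  0.5  1. ] -> turn -0.24 shift cm [10.01  0.22  0.33]
[-4.03334058e-01  2.25556798e-01  1.52918040e+00 -3.91746563e-05
  1.38797997e+00 -2.01479456e+00]
```

View pics/w1.png

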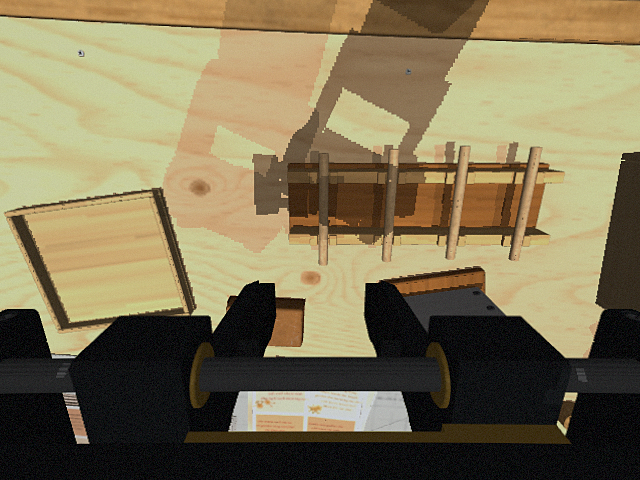

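```bash
python3 - <<'E'
from h import *
im=cv2.imread('pics/w1.png'); cv2.imwrite('pics/w1z.png',cv2.resize(im[135:275,280:560],None,fx=2.8,fy=2.8,interpolation=cv2.INTER_CUBIC))
cv2.imwrite('pics/w1y.png',cv2.resize(im[180:340,0:220],None,fx=2.8,fy=2.8,interpolation=cv2.INTER_CUBIC))
E
```

```text
(no output)
```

View pics/w1z.png

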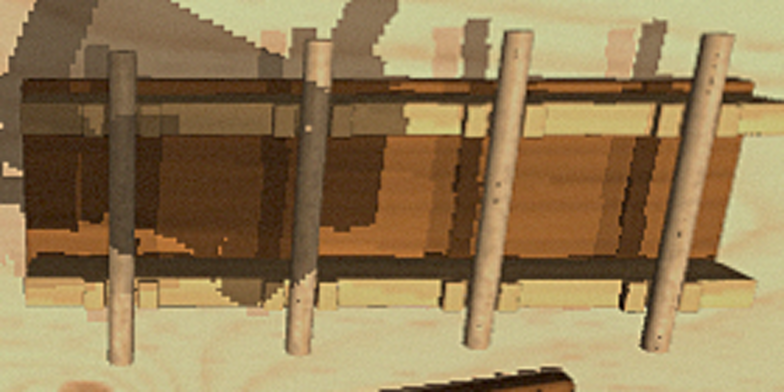

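View pics/w1y.png

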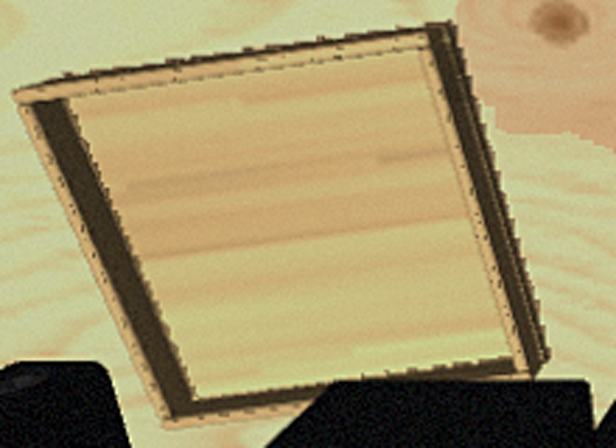

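```bash
python3 - <<'E'
from h import *
d=load('w1.png'); T=lambda a,o:(np.array(a,float)+.5)/2.8-.5+o
e=onz(d,T([(121,364),(122,52),(298,354),(318,41),(479,348),(518,31),(656,350),(718,34)],[280,135]),.043)
for i in range(4):
    a,b=e[2*i:2*i+2]; print('dowel',i,(a+b)[:2]/2,np.linalg.norm(a-b),np.degrees(np.arctan2(*(a-b)[[1,0]])))
t=onz(d,T([(531,376),(428,25),(14,95),(165,424)],[0,180]),.022);print('tray',t[:,:2],t.mean(0))
E
```

```text
dowel 0 [ 0.46229298 -0.06442592] 0.12088210007051664 2.238346550751201
dowel 1 [0.45552938 0.00529531] 0.12028951460762126 2.4636008568533976
dowel 2 [0.44983231 0.07589467] 0.12091731263607339 2.85179048256511
dowel 3 [0.44814397 0.14572328] 0.12035213617919324 2.4535622000772577
tray [[ 0.6044568  -0.22463087]
 [ 0.44867096 -0.25166104]
 [ 0.48361928 -0.41762785]
 [ 0.63476557 -0.38965277]] [ 0.54287815 -0.32089313  0.022     ]
```

```bash
python3 -c "
from h import *
plan((.460,-.0645,.051),2.6)"
```

```text
t 2.0 pos [ 0.4562 -0.0669  0.2551] yaw 2.33 gap 0.044 F [-0.3  0.9 -0. ] -> turn -0.27 shift cm [20.41 -0.41  0.22]
```

{"api": "send_rows", "payload": {"targets": [2,-0.4,0.22,-0.3,0,4,0,0,0,0,4,0,0,0,0,4,0,0,0,0,2,0,0,0,0,0,0,0,0,0], "force": 20}}

```text
time_s: 2.6
ee_pos: [0.4581, -0.0612, 0.0939]
eef_rot: [-1.242, 1.187, 1.251]
force: [-0.6, 0.8, 0.1]
finger_gap: 0.0439
```

```bash
python3 -c "
from h import *
plan((.460,-.0645,.051),2.6)"
```

```text
t 2.6 pos [ 0.4581 -0.0612  0.0939] yaw 2.89 gap 0.0439 F [-0.6  0.8  0.1] -> turn 0.29 shift cm [ 4.28 -0.2  -0.35]
```

{"api": "send_rows", "payload": {"targets": [0,0,0,0,0,0,0,0,0,0]}}

```text
time_s: 2.8
ee_pos: [0.4602, -0.0625, 0.0971]
eef_rot: [-1.248, 1.184, 1.244]
force: [1.4, -0.0, -0.4]
finger_gap: 0.0441
```

```bash
python3 -c "
from h import *
plan((.460,-.0645,.051),2.6)"
```

```text
t 2.8 pos [ 0.4602 -0.0625  0.0971] yaw 2.86 gap 0.0441 F [ 1.4 -0.  -0.4] -> turn 0.26 shift cm [ 4.61  0.04 -0.2 ]
```

{"api": "send_rows", "payload": {"targets": [1.6,0,-0.2,0.2,0,1.5,0,0,0,0,1.5,0,0,0,0,0,0,0,0,0,0,0,0,0,0]}}

```text
time_s: 3.3
ee_pos: [0.4602, -0.0647, 0.0508]
eef_rot: [-1.244, 1.187, 1.242]
force: [0.3, -0.1, 0.1]
finger_gap: 0.0441
```

```bash
python3 -c "
from h import *
plan((.460,-.0645,.051),2.6);grab('wrist','w2.png')"
```

```text
t 3.3 pos [ 0.4602 -0.0647  0.0508] yaw 2.64 gap 0.0441 F [ 0.3 -0.1  0.1] -> turn 0.04 shift cm [-0.02  0.02  0.02]
```

View pics/w2.png

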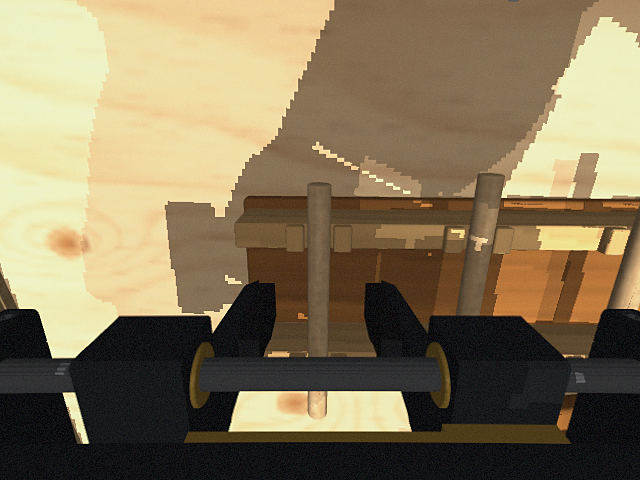

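The dowel (column 319) is centred between the fingers (275–365). Close and lift.

{"api": "send_rows", "payload": {"targets": [0,0,0,0,1,0,0,0,0,1,0,0,0,0,1,0,0,0,0,1,-1,0,0,0,1,-2,0,0,0,1,-3,0,0,0,1,-3,0,0,0,1,-2,0,0,0,1,0,0,0,0,1]}}

```text
time_s: 4.35
ee_pos: [0.4606, -0.0649, 0.1626]
eef_rot: [-1.247, 1.185, 1.238]
force: [-0.2, -0.6, -0.3]
finger_gap: 0.0096
```

```bash
python3 -c "
from h import *
grab('wrist','w3.png')
# tray pose
th=10.3
c=np.array([.543,-.3213]);a=np.radians(th);yv=np.array([-np.sin(a),np.cos(a)])
for o in(-.035,.035):
  print(c+yv*o)
  plan((*(c+yv*o),.12),th)"
```

```text
[ 0.54925808 -0.35573598]
t 4.4 pos [ 0.46   -0.0647  0.1609] yaw 2.64 gap 0.0095 F [-0.6 -0.1 -0.3] -> turn -7.66 shift cm [  4.15  -3.57 -30.23]
[ 0.53674192 -0.28686402]
t 4.4 pos [ 0.46   -0.0647  0.1609] yaw 2.64 gap 0.0095 F [-0.6 -0.1 -0.3] -> turn -7.66 shift cm [  4.14  -3.57 -23.23]
```

View pics/w3.png

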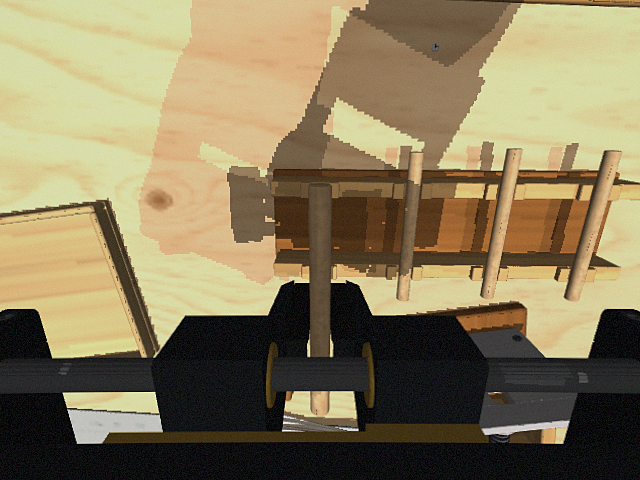

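Held, level (end at 319,185). Going to the tray's far half.

{"api": "send_rows", "payload": {"targets": [0,0,0,-7.6,1,0,-0.45,-3.78,0,1,0,-0.45,-3.78,0,1,0,-0.45,-3.78,0,1,0,-0.45,-3.78,0,1,0,-0.45,-3.78,0,1,0,-0.45,-3.78,0,1,0,-0.45,-3.78,0,1,0,-0.45,-3.78,0,1,2,0,0,0,1,2,0,0,0,1,0,0,0,0,1,0,0,0,0,1]}}

```text
time_s: 5.7
ee_pos: [0.5487, -0.3556, 0.1192]
eef_rot: [-1.338, 1.119, 1.341]
force: [0.2, 0.1, -0.1]
finger_gap: 0.0098
```

```bash
python3 -c "
from h import *
plan((.5493,-.3557,.024),10.3);grab('wrist','w4.png');print(observe()['joint_pos'])"
```

```text
t 5.7 pos [ 0.5487 -0.3556  0.1192] yaw 10.24 gap 0.0098 F [ 0.2  0.1 -0.1] -> turn -0.06 shift cm [ 9.52 -0.07 -0.03]
[-7.55530291e-01  6.74045115e-01  1.17863975e+00 -3.66429632e-05
  1.28864575e+00 -2.50508604e+00]
```

View pics/w4.png

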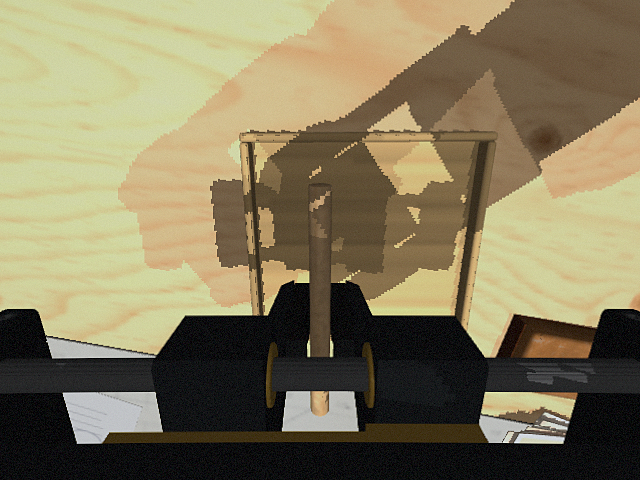

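{"api": "send_rows", "payload": {"targets": [3,0,0,0,1,3,0,0,0,1,2,0,0,0,1,1.4,0,0,0,1,0,0,0,0,1,0,0,0,0,1]}}

```text
time_s: 6.35
ee_pos: [0.5493, -0.3561, 0.0269]
eef_rot: [-1.341, 1.119, 1.338]
force: [0.2, 0.0, 0.1]
finger_gap: 0.0099
```

```bash
python3 -c "
from h import *
plan((.5493,-.3557,.024),10.3);grab('wrist','w5.png')"
```

```text
t 6.35 pos [ 0.5493 -0.3561  0.0269] yaw 10.24 gap 0.0099 F [0.2 0.  0.1] -> turn -0.06 shift cm [ 0.29 -0.    0.04]
```

View pics/w5.png

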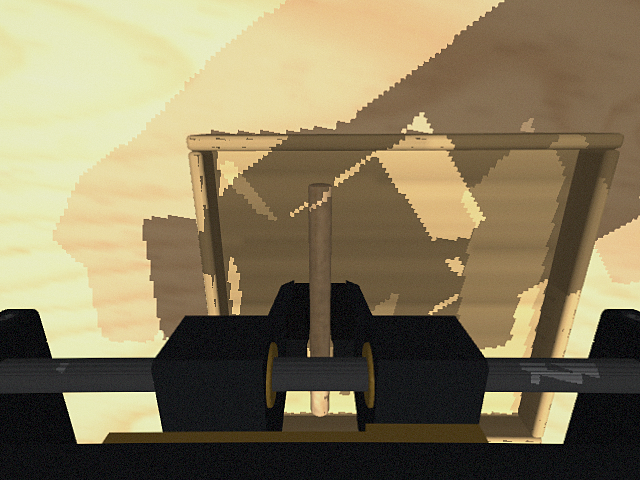

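{"api": "send_rows", "payload": {"targets": [0.2,0,0,0,1,0,0,0,0,1,0,0,0,0,0.7,0,0,0,0,0.55,0,0,0,0,0.55,0,0,0,0,0.55]}}

```text
time_s: 7.0
ee_pos: [0.5489, -0.3559, 0.0238]
eef_rot: [-1.34, 1.119, 1.339]
force: [-0.8, -0.3, 0.3]
finger_gap: 0.0195
```

```bash
python3 -c "
from h import *
plan((.4555,.0052,.16),2.6);grab('wrist','w6.png')"
```

```text
t 7.0 pos [ 0.5489 -0.3559  0.0238] yaw 10.23 gap 0.0195 F [-0.8 -0.3  0.3] -> turn 7.63 shift cm [-13.62   7.69  36.49]
```

View pics/w6.png

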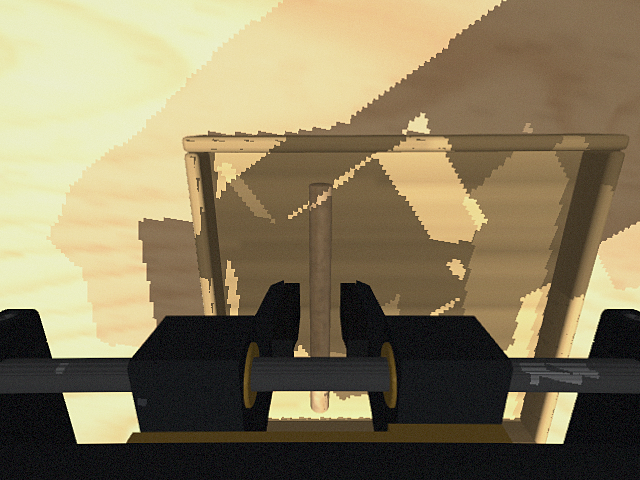

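Laid between the open fingers and not rolling. Back for the second (dowel at y≈0.005).

{"api": "send_rows", "payload": {"targets": [-2,0,0,0,0.55,-4,0,0,0,0.55,-4,0,0,0,0.55,-3.6,0,0,0,0.55,0,0,0,7.6,0,0,0.96,4.56,0,0,0,0.96,4.56,0,0,0,0.96,4.56,0,0,0,0.96,4.56,0,0,0,0.96,4.56,0,0,0,0.96,4.56,0,0,0,0.96,4.56,0,0,0,0.96,4.56,0,0,0,0,0,0,0,0,0,0,0,0]}}

```text
time_s: 8.55
ee_pos: [0.4555, 0.0055, 0.16]
eef_rot: [-1.245, 1.186, 1.244]
force: [0.1, -0.5, -0.4]
finger_gap: 0.044
```

```bash
python3 -c "
from h import *
plan((.4555,.0052,.051),2.6);grab('wrist','w7.png')"
```

```text
t 8.55 pos [0.4555 0.0055 0.16  ] yaw 2.75 gap 0.044 F [ 0.1 -0.5 -0.4] -> turn 0.15 shift cm [ 1.09e+01  1.00e-02 -3.00e-02]
```

View pics/w7.png

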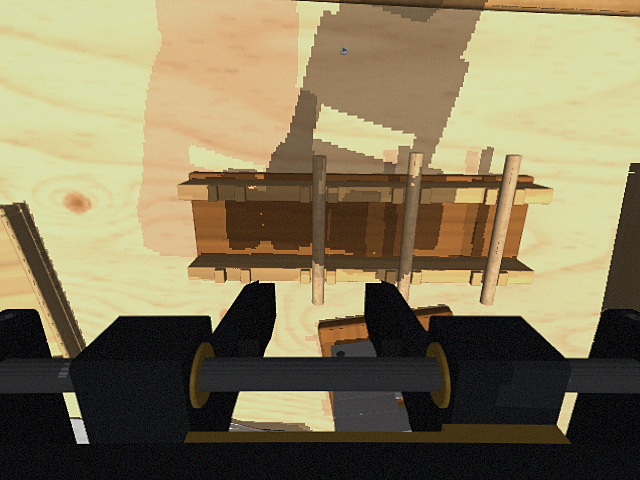

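Dowel sits at column 319, centred. Descend, grip, lift.

{"api": "send_rows", "payload": {"targets": [3,0,0,0.1,0,3,0,0,0,0,2.5,0,0,0,0,1.5,0,0,0,0,0.9,0,0,0,0,0,0,0,0,0,0,0,0,0,0,0,0,0,0,1,0,0,0,0,1,0,0,0,0,1,0,0,0,0,1,-1,0,0,0,1,-2,0,0,0,1,-3,0,0,0,1,-3,0,0,0,1,-2,0,0,0,1,0,0,0,0,1]}}

```text
time_s: 10.3
ee_pos: [0.4563, 0.0049, 0.1636]
eef_rot: [-1.246, 1.185, 1.237]
force: [-0.3, 0.2, -1.4]
finger_gap: 0.0099
```

```bash
python3 -c "
from h import *
grab('wrist','w8.png')
plan((.5367,-.2869,.16),10.3)"
```

```text
t 10.35 pos [0.4557 0.0051 0.1619] yaw 2.54 gap 0.01 F [ 0.4 -0.4  0.2] -> turn -7.76 shift cm [  0.23  -2.75 -30.17]
```

View pics/w8.png

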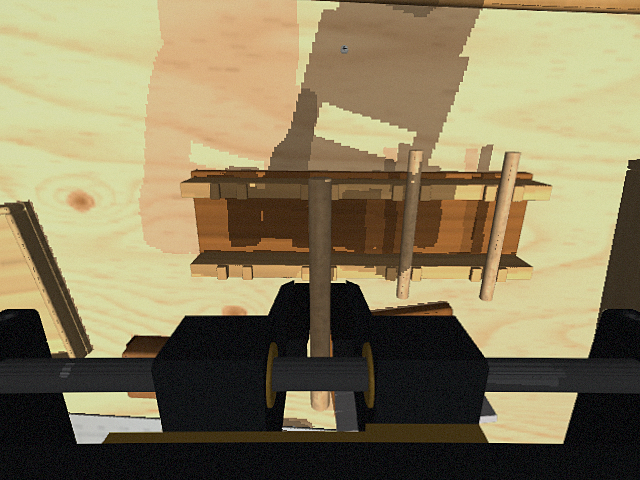

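{"api": "send_rows", "payload": {"targets": [0,0,0,-7.7,1,0,-0.34,-3.77,0,1,0,-0.34,-3.77,0,1,0,-0.34,-3.77,0,1,0,-0.34,-3.77,0,1,0,-0.34,-3.77,0,1,0,-0.34,-3.77,0,1,0,-0.34,-3.77,0,1,0,-0.34,-3.77,0,1,2,0,0,0,1,3,0,0,0,1,0,0,0,0,1,0,0,0,0,1]}}

```text
time_s: 11.65
ee_pos: [0.5355, -0.2867, 0.1103]
eef_rot: [-1.338, 1.119, 1.341]
force: [0.2, 0.0, 0.6]
finger_gap: 0.0095
```

```bash
python3 -c "
from h import *
plan((.5367,-.2869,.0245),10.3);grab('wrist','w9.png')"
```

```text
t 11.65 pos [ 0.5355 -0.2867  0.1103] yaw 10.24 gap 0.0095 F [0.2 0.  0.6] -> turn -0.06 shift cm [ 8.58 -0.12 -0.06]
```

View pics/w9.png

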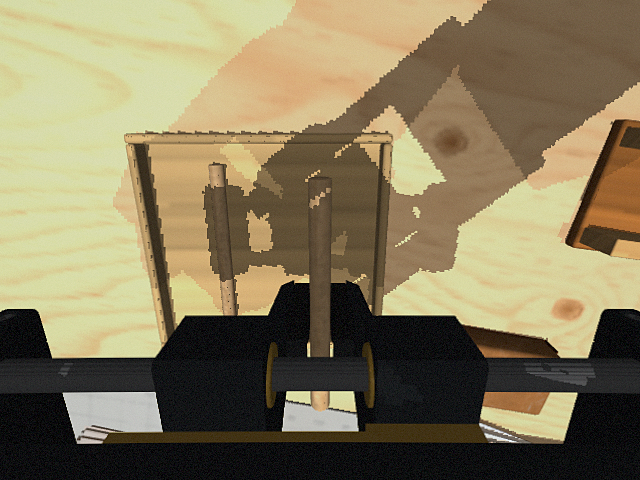

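{"api": "send_rows", "payload": {"targets": [3,-0.1,0,0,1,2.5,0,0,0,1,1.8,0,0,0,1,1.2,0,0,0,1,0,0,0,0,1,0,0,0,0,1,0,0,0,0,0.7,0,0,0,0,0.55,0,0,0,0,0.55,0,0,0,0,0.55,-2,0,0,0,0.55,-4,0,0,0,0.55,-4,0,0,0,0.55,-3.5,0,0,0,0.55,0,0,0,0,0.55]}}

```text
time_s: 13.2
ee_pos: [0.5381, -0.2878, 0.1659]
eef_rot: [-1.348, 1.119, 1.331]
force: [1.0, 0.3, 0.4]
finger_gap: 0.0201
```

```bash
python3 -c "
from h import *
plan((.4485,.0755,.16),2.6);grab('wrist','w10.png')"
```

```text
t 13.2 pos [ 0.5381 -0.2878  0.1659] yaw 10.24 gap 0.0201 F [1.  0.3 0.4] -> turn 7.64 shift cm [ 0.31  7.31 36.7 ]
```

View pics/w10.png

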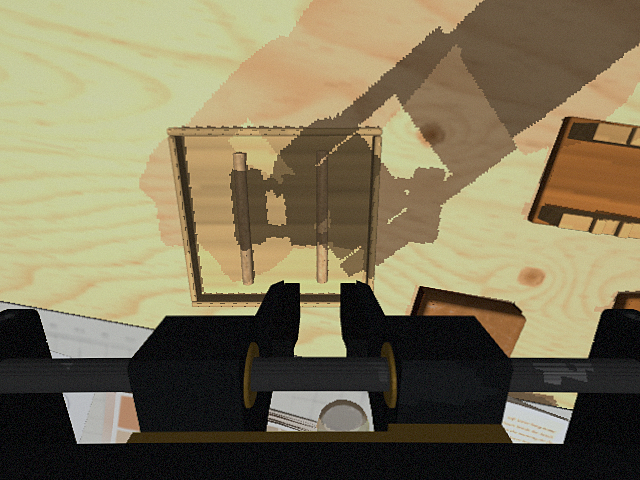

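Both dowels lie flat in the tray (239–248 and 322, rows 150–285). Now the third.

{"api": "send_rows", "payload": {"targets": [0,0,0,7.6,0,0,0.91,4.59,0,0,0,0.91,4.59,0,0,0,0.91,4.59,0,0,0,0.91,4.59,0,0,0,0.91,4.59,0,0,0,0.91,4.59,0,0,0,0.91,4.59,0,0,0,0.91,4.59,0,0,0,0,0,0,0,0,0,0,0,0]}}

```text
time_s: 14.35
ee_pos: [0.4466, 0.0773, 0.1599]
eef_rot: [-1.244, 1.187, 1.246]
force: [-0.2, -0.6, 0.5]
finger_gap: 0.0442
```

```bash
python3 -c "
from h import *
plan((.4485,.0755,.041),2.6);grab('wrist','w11.png')"
```

```text
t 14.35 pos [0.4466 0.0773 0.1599] yaw 2.76 gap 0.0442 F [-0.2 -0.6  0.5] -> turn 0.16 shift cm [11.89 -0.2  -0.19]
```

View pics/w11.png

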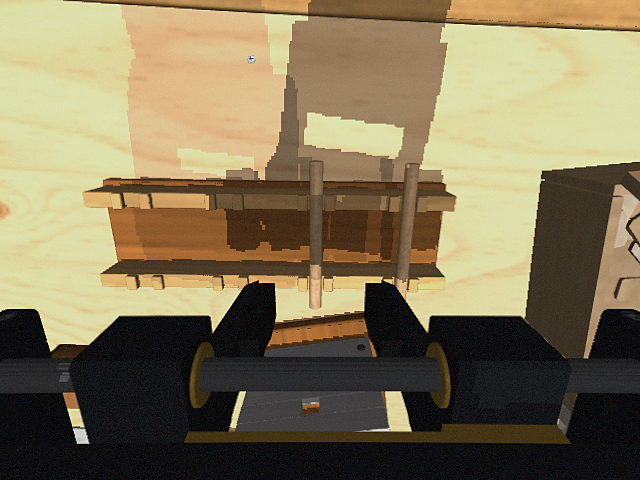

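{"api": "send_rows", "payload": {"targets": [3,-0.2,-0.18,0,0,3,0,0,0,0,3,0,0,0,0,2,0,0,0,0,0.9,0,0,0,0,0,0,0,0,0,0,0,0,0,0,0,0,0,0,1,0,0,0,0,1,0,0,0,0,1,0,0,0,0,1], "force": 40}}

```text
time_s: 15.5
ee_pos: [0.4493, 0.0751, 0.0421]
eef_rot: [-1.243, 1.187, 1.243]
force: [0.3, -0.8, -0.7]
finger_gap: 0.0142
```

```bash
python3 - <<'E'
from h import *
im=cv2.imread('pics/w11.png'); cv2.imwrite('pics/w11z.png',cv2.resize(im[300:440,225:405],None,fx=4.3,fy=4.3,interpolation=cv2.INTER_CUBIC))
plan((.4485,.0755,.16),2.6)
E
```

```text
t 15.5 pos [0.4493 0.0751 0.0421] yaw 2.64 gap 0.0142 F [ 0.3 -0.8 -0.7] -> turn 0.04 shift cm [-11.79   0.07   0.04]
```

View pics/w11z.png

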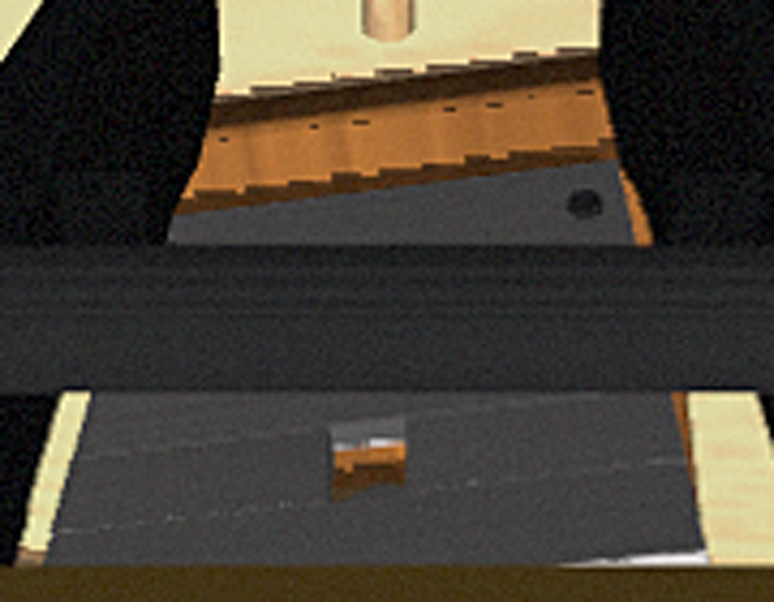

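{"api": "send_rows", "payload": {"targets": [0,0,0,0,1,0,0,0,0,1,-1,0,0,0,1,-2,0,0,0,1,-3,0,0,0,1,-3,0,0,0,1,-2.5,0,0,0,1,0,0,0,0,1,0,0,0,0,1]}}

```text
time_s: 16.4
ee_pos: [0.449, 0.0751, 0.1569]
eef_rot: [-1.243, 1.187, 1.242]
force: [0.4, -0.3, -1.7]
finger_gap: 0.009
```

```bash
python3 - <<'E'
from h import *
d=load('w11.png'); T=lambda a:(np.array(a,float)+.5)/4.3-.5+[225,300]
f=onz(d,T([(170,213),(620,160)]),.014); v=f[1]-f[0]; print('foot',f,np.degrees(np.arctan2(v[1],v[0]))-90)
lo=onz(d,T([(331,427),(404,418)]),.082); hi=onz(d,T([(333,500),(404,484)]),.098); print(lo,hi); print('slot',(lo.mean(0)+hi.mean(0))/2, onz(d,T([(368,457)]),.09), np.linalg.norm(lo[0]-lo[1]))
n=np.array([np.cos(np.radians(10.4)),np.sin(np.radians(10.4)),0])
print('plate face dist along n: foot',f@n,'slot',((lo+hi)/2)@n)
grab('wrist','w12.png'); grab('scene','s12.png'); 
plan((.4485,.0755,.16),10.4)
E
```

```text
foot [[0.57557955 0.03002808 0.014     ]
 [0.55666819 0.13123333 0.014     ]] 10.584306989157739
[[0.56820056 0.07006571 0.082     ]
 [0.56555302 0.0831933  0.082     ]] [[0.56802372 0.07123801 0.098     ]
 [0.56401254 0.08317202 0.098     ]]
slot [0.56644746 0.07691726 0.09      ] [[0.56663062 0.07693713 0.09      ]] 0.01339190743285501
plate face dist along n: foot [0.57154427 0.57121308] slot [0.57153291 0.57052029]
t 16.5 pos [0.4486 0.0751 0.1559] yaw 2.63 gap 0.0091 F [ 0.2 -0.5 -0.6] -> turn -7.77 shift cm [-0.41  0.01  0.04]
```

View pics/w12.png

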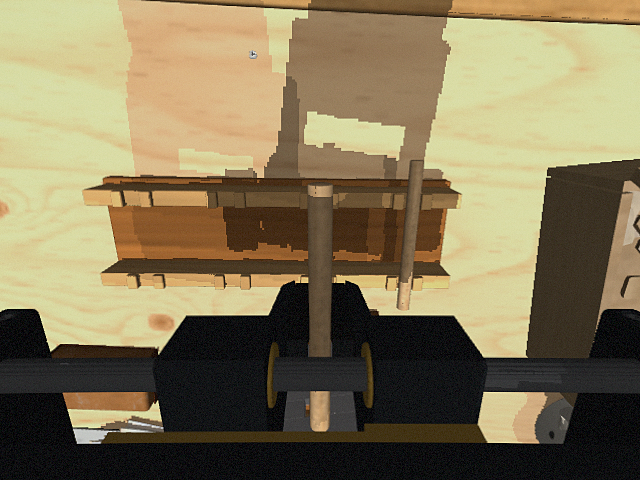

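View pics/s12.png

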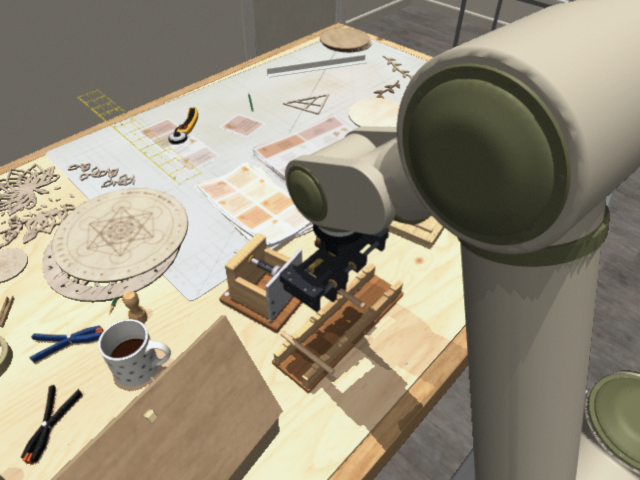

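```bash
python3 - <<'E'
from h import *
im=cv2.imread('pics/w12.png'); cv2.imwrite('pics/w12z.png',cv2.resize(im[170:440,270:370],None,fx=2.2*1,fy=2.2,interpolation=cv2.INTER_CUBIC))
d=load('w12.png'); s,M,t=st(); p=s['ee_pos']
for dz in(0,.001,.002):
  for off in(0,.002):
    c=p+[0,0,dz]; a=-M[:,1]; q=[]
    for e in(-.06,.06):
        for w in(-.005,.005): q.append(c+a*(e+off)+[0,0,w])
    print(dz,off,proj(d,q).round(1).tolist())
E
```

```text
0 0 [[317.0, 179.8], [316.8, 183.9], [317.7, 412.0], [317.6, 428.9]]
0 0.002 [[317.0, 184.7], [316.8, 189.2], [317.7, 415.1], [317.6, 432.1]]
0.001 0 [[317.0, 180.2], [316.8, 184.3], [317.7, 413.6], [317.6, 430.7]]
0.001 0.002 [[317.0, 185.1], [316.8, 189.6], [317.7, 416.7], [317.6, 433.9]]
0.002 0 [[317.0, 180.6], [316.8, 184.8], [317.7, 415.3], [317.5, 432.6]]
0.002 0.002 [[317.0, 185.6], [316.8, 190.1], [317.7, 418.3], [317.6, 435.7]]
```

View pics/w12z.png

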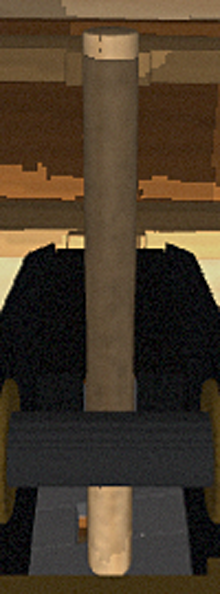

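```bash
python3 - <<'E'
from h import *
a=np.radians(10.5); n=np.array([np.cos(a),np.sin(a)]); S=np.array([.5665,.0755])
t=S-n*.0755; print(t); plan((*t,.0885),10.5)
E
```

```text
[0.49226425 0.06174122]
t 16.5 pos [0.4486 0.0751 0.1559] yaw 2.63 gap 0.0091 F [ 0.2 -0.5 -0.6] -> turn -7.87 shift cm [ 6.73 -4.06 -2.11]
```

{"api": "send_rows", "payload": {"targets": [0,0,0,-7.9,1,0,-2,-2.1,0,1,1.7,-2.06,0,0,1,2.5,0,0,0,1,2.5,0,0,0,1,0,0,0,0,1,0,0,0,0,1,0,0,0,0,1]}}

```text
time_s: 17.3
ee_pos: [0.4934, 0.0618, 0.0906]
eef_rot: [-1.344, 1.116, 1.342]
force: [0.6, -0.2, -0.0]
finger_gap: 0.0091
```

```bash
python3 - <<'E'
from h import *
plan((.4923,.0617,.0885),10.5)
for n in('scene','top','wrist'):grab(n,n[0]+'13.png')
im=cv2.imread('pics/s13.png'); cv2.imwrite('pics/s13z.png',cv2.resize(im[210:340,200:400],None,fx=4,fy=4,interpolation=cv2.INTER_CUBIC))
im=cv2.imread('pics/t13.png'); cv2.imwrite('pics/t13z.png',np.clip(cv2.resize(im[190:340,210:410],None,fx=4,fy=4,interpolation=cv2.INTER_CUBIC)*1.6,0,255))
E
```

```text
t 17.3 pos [0.4934 0.0618 0.0906] yaw 10.53 gap 0.0091 F [ 0.6 -0.2 -0. ] -> turn 0.03 shift cm [0.21 0.11 0.01][ WARN:0@3.416] global loadsave.cpp:1063 imwrite_ Unsupported depth image for selected encoder is fallbacked to CV_8U.
```

View pics/s13z.png

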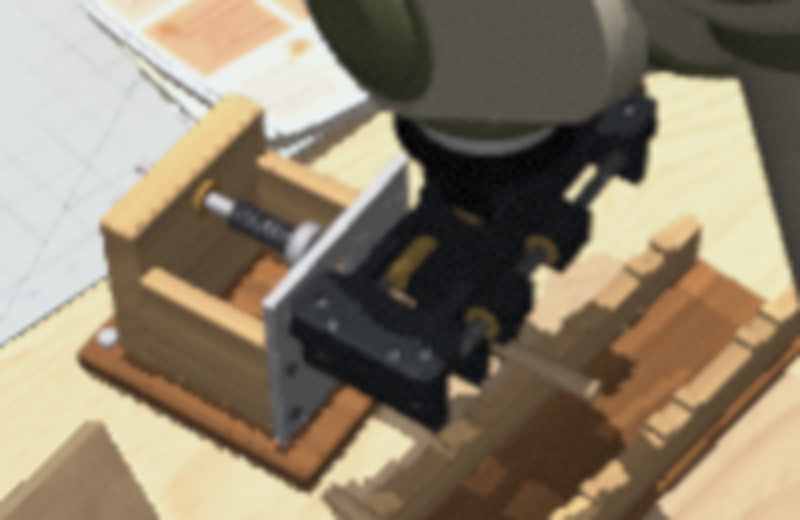

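View pics/t13z.png

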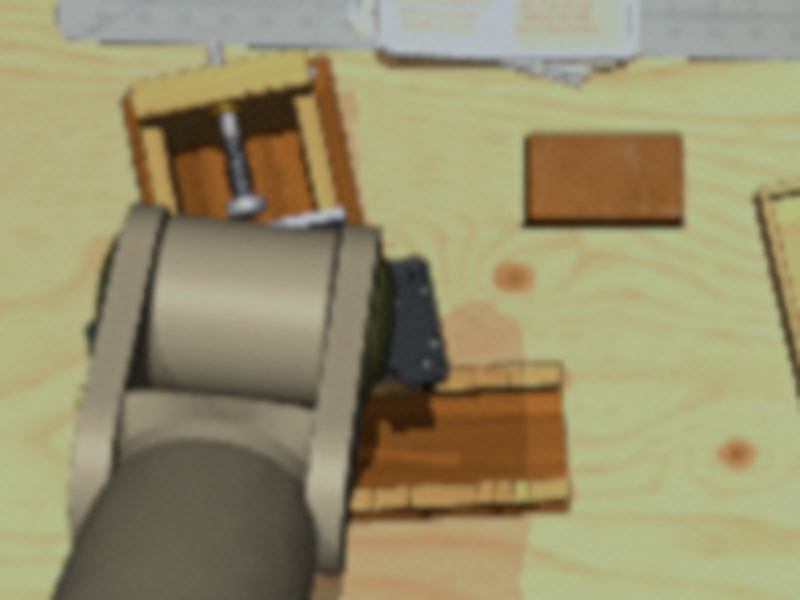

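View pics/w13.png

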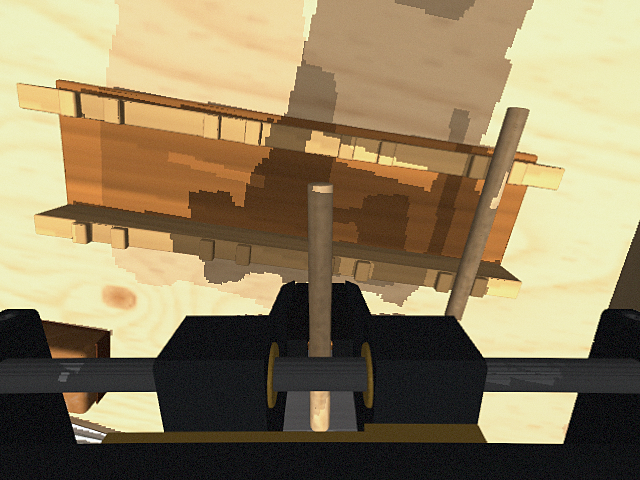

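```bash
python3 - <<'E'
from h import *
d=load('t13.png'); T=lambda a:(np.array(a,float)+.5)/4-.5+[210,190]
q=onz(d,T([(229,118),(245,204)]),.09); v=(q[0]-q[1]);print('top axis',q[:,:2],np.degrees(np.arctan2(v[1],v[0])))
a=np.radians(10.5); m=np.array([-np.sin(a),np.cos(a),0]); n=np.array([np.cos(a),np.sin(a),0])
print('lateral',q@m,'along',q@n)
d2=load('s13.png'); S=lambda a:(np.array(a,float)+.5)/4-.5+[200,210]
q=onz(d2,S([(205,197),(222,206),(301,241)]),.09); print('scene',q[:,:2],'lateral',q@m,'along',q@n)
s=np.array([.5665,.0755,.09]); print('slot lateral',s@m,'along',s@n, 'tcp',st()[0]['ee_pos']@m)
for nm,w in (('t13.png',d),('s13.png',d2)):
  p=proj(w,[s, s+n*.018,s+n*.06]); print(nm,((p-([210,190] if nm[0]=='t' else [200,210])+.5)*4).round(0).tolist())
E
```

```text
top axis [[0.64098861 0.09009885]
 [0.58992011 0.08085747]] 10.25727220409156
lateral [-0.02822076 -0.0280009 ] along [0.64667441 0.59477695]
scene [[0.64553    0.08925432]
 [0.63524462 0.08750719]
 [0.59171009 0.07665169]] lateral [-0.02987875 -0.02972226 -0.03246245] along [0.65098585 0.64055431 0.59577051]
slot lateral -0.029000679670222965 along 0.5707726873096374 tcp -0.029118064369471158
t13.png [[255.0, 244.0], [249.0, 214.0], [236.0, 144.0]]
s13.png [[341.0, 268.0], [309.0, 252.0], [238.0, 216.0]]
```

{"api": "send_rows", "payload": {"targets": [0,0,0,0,1,0,0,0,0,1]}}

```text
time_s: 17.65
ee_pos: [0.4931, 0.0618, 0.0901]
eef_rot: [-1.344, 1.116, 1.343]
force: [-0.7, 0.6, -0.1]
finger_gap: 0.009
```

```bash
python3 - <<'E'
from h import *
plan((.4923,.0617,.0885),10.5)
E
```

```text
t 17.65 pos [0.4931 0.0618 0.0901] yaw 10.53 gap 0.009 F [-0.7  0.6 -0.1] -> turn 0.03 shift cm [0.16 0.08 0.  ]
```

{"api": "send_rows", "payload": {"targets": [0.15,0,0,0,1,0,0,0,0,1,0,-0.5,0,0,1,0,-0.5,0,0,1,0,-0.4,0,0,1,0,-0.3,0,0,1,0,0,0,0,1,0,0,0,0,1]}}

```text
time_s: 18.45
ee_pos: [0.5096, 0.065, 0.0882]
eef_rot: [-1.343, 1.117, 1.344]
force: [0.0, -0.3, -0.4]
finger_gap: 0.0091
```

```bash
python3 - <<'E'
from h import *
plan((.4923,.0617,.0885),10.5)
for n in('scene','wrist'):grab(n,n[0]+'14.png')
im=cv2.imread('pics/s14.png'); cv2.imwrite('pics/s14z.png',cv2.resize(im[220:330,210:340],None,fx=5,fy=5,interpolation=cv2.INTER_CUBIC))
im=cv2.imread('pics/w14.png'); cv2.imwrite('pics/w14z.png',cv2.resize(im[150:450,250:400],None,fx=2,fy=2,interpolation=cv2.INTER_CUBIC))
E
```

```text
t 18.45 pos [0.5096 0.065  0.0882] yaw 10.53 gap 0.0091 F [ 0.  -0.3 -0.4] -> turn 0.03 shift cm [-0.03  1.76 -0.  ]
```

View pics/s14z.png

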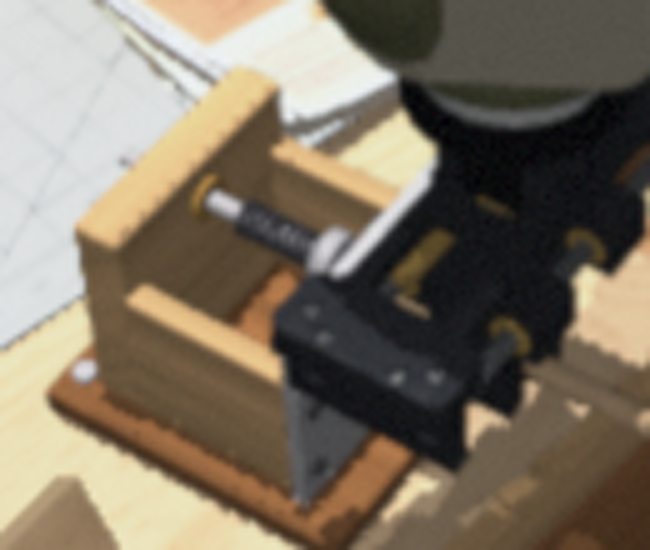

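View pics/w14z.png

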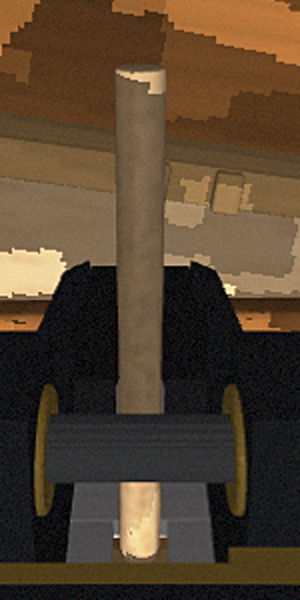

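Dowel (col 319.5) is centred in the slot (edges ≈306–334) and no contact force. Continue to just before the stop.

{"api": "send_rows", "payload": {"targets": [0,-0.4,0,0,1,0,-0.4,0,0,1,0,-0.3,0,0,1,0,0,0,0,1,0,0,0,0,1]}}

```text
time_s: 19.05
ee_pos: [0.5205, 0.067, 0.0882]
eef_rot: [-1.343, 1.117, 1.343]
force: [-0.2, -0.1, 0.8]
finger_gap: 0.0095
```

```bash
python3 - <<'E'
from h import *
plan((.5292,.0685,.0885),10.5)
for n in('scene','wrist'):grab(n,n[0]+'15.png')
im=cv2.imread('pics/s15.png'); cv2.imwrite('pics/s15z.png',cv2.resize(im[220:330,210:340],None,fx=5,fy=5,interpolation=cv2.INTER_CUBIC))
im=cv2.imread('pics/w15.png'); cv2.imwrite('pics/w15z.png',cv2.resize(im[370:450,270:370],None,fx=5,fy=5,interpolation=cv2.INTER_CUBIC))
E
```

```text
t 19.05 pos [0.5205 0.067  0.0882] yaw 10.54 gap 0.0095 F [-0.2 -0.1  0.8] -> turn 0.04 shift cm [-0.03 -0.88 -0.01]
```

View pics/s15z.png

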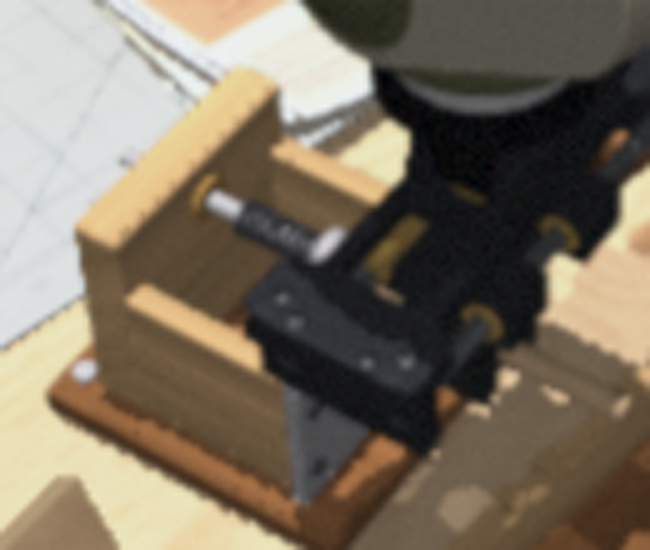

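View pics/w15z.png

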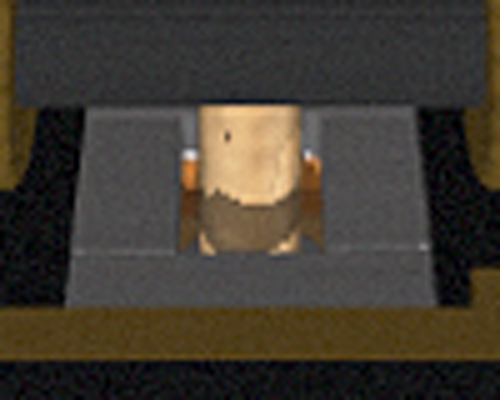

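```bash
cat > fm.py <<'E'
from h import *
a=np.radians(10.5);n=np.array([np.cos(a),np.sin(a),0]); F=[];P=[]
for i in range(24):
    viewer.grab_frame('scene'); s=observe(); F.append(s['force']); P.append(s['ee_pos'])
F=np.array(F);P=np.array(P)
print('F',F.mean(0).round(2),'along',(F@n).mean().round(2),'+-',((F@n).std()/24**.5).round(2),'end in',(P.mean(0)@n+.0605-.5708)*1000,'pos',P.mean(0).round(4),'t',s['time_s'],'gap',s['finger_gap'])
E
python3 fm.py
```

```text
F [ 0.01 -0.1  -0.23] along -0.0 +- 0.11 end in 13.678117109661159 pos [0.5205 0.0669 0.0883] t 20.35 gap 0.00927800302282896
```

{"api": "send_rows", "payload": {"targets": [0,-0.4,0,0,1,0,-0.4,0,0,1,0,-0.2,0,0,1,0,0,0,0,1,0,0,0,0,1]}}

```text
time_s: 20.85
ee_pos: [0.5302, 0.0688, 0.0881]
eef_rot: [-1.343, 1.117, 1.344]
force: [-1.4, 0.1, -0.0]
finger_gap: 0.0096
```

```bash
python3 fm.py; python3 - <<'E'
from h import *
for n in('scene','wrist','top'):grab(n,n[0]+'16.png')
im=cv2.imread('pics/s16.png'); cv2.imwrite('pics/s16z.png',cv2.resize(im[220:330,210:340],None,fx=5,fy=5,interpolation=cv2.INTER_CUBIC))
im=cv2.imread('pics/t16.png'); cv2.imwrite('pics/t16z.png',cv2.resize(im[180:300,220:340],None,fx=5,fy=5,interpolation=cv2.INTER_CUBIC))
E
```

```text
F [-1.48 -0.32 -0.27] along -1.52 +- 0.11 end in 23.650778562909423 pos [0.5303 0.0688 0.0882] t 22.05 gap 0.008920456925649932
```

View pics/s16z.png

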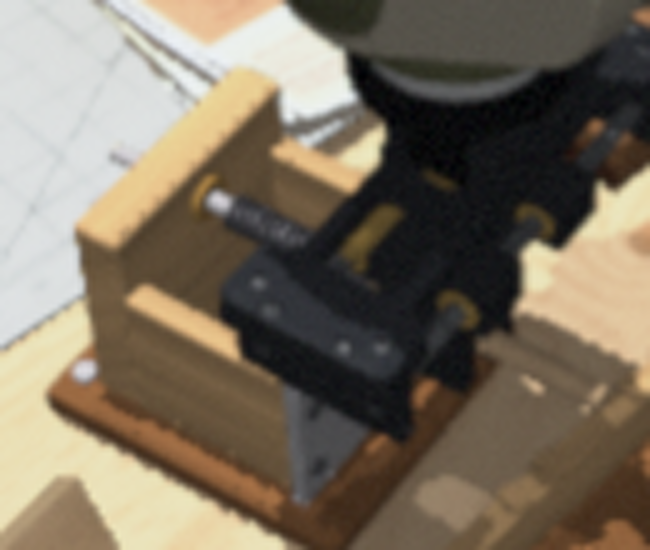

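View pics/t16z.png

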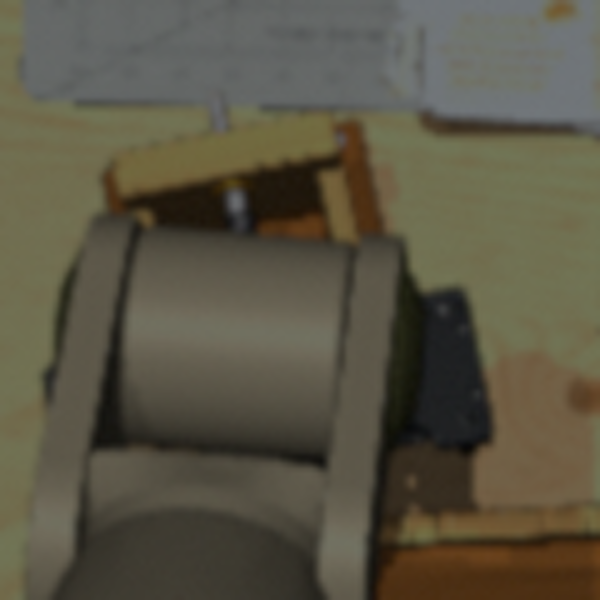

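View pics/w16.png

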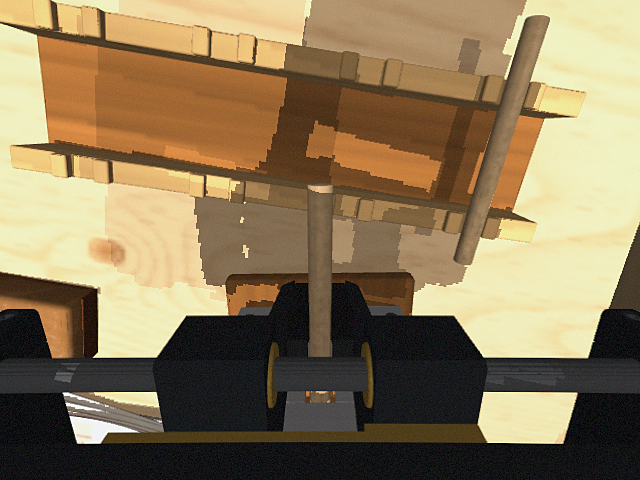

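Force (1.5 N), kinematics (5.6 mm) and the rear rod's shift (~2.2 px ≈ 5 mm) agree: about 5 mm in. Add 1.8 mm.

{"api": "send_rows", "payload": {"targets": [0,-0.18,0,0,1,0,0,0,0,1,0,0,0,0,1]}}

```text
time_s: 22.5
ee_pos: [0.5321, 0.0691, 0.0882]
eef_rot: [-1.343, 1.117, 1.343]
force: [-1.1, -0.7, 0.0]
finger_gap: 0.009
```

```bash
python3 fm.py; python3 - <<'E'
from h import *
for n in('scene','wrist','top'):grab(n,n[0]+'17.png')
im=np.vstack([cv2.resize(cv2.imread(f'pics/t{k}.png')[185:225,240:340],None,fx=7,fy=7,interpolation=cv2.INTER_CUBIC) for k in(13,17)]); cv2.imwrite('pics/t17z.png',im)
a=cv2.imread('pics/t17.png')[215:320,330:500]; cv2.imwrite('pics/t17y.png',cv2.resize(a,None,fx=4,fy=4))
E
```

```text
F [-1.82 -0.36 -0.16] along -1.86 +- 0.09 end in 25.48656426858953 pos [0.5321 0.0691 0.0882] t 23.7 gap 0.009083645845235595
```

View pics/t17z.png

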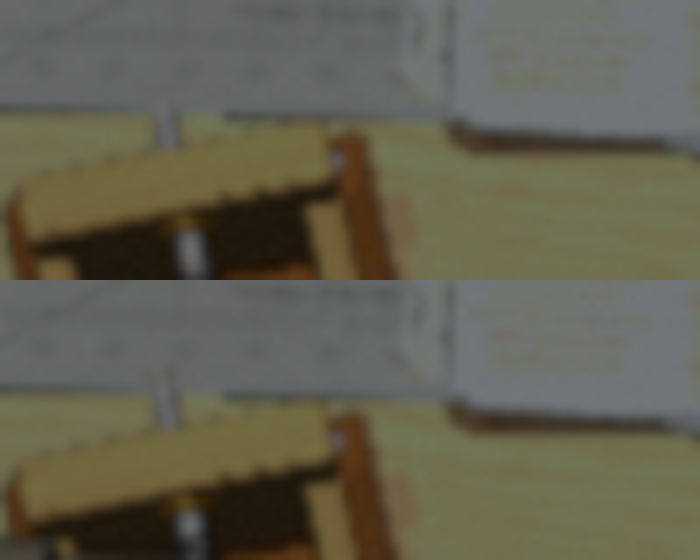

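View pics/t17.png

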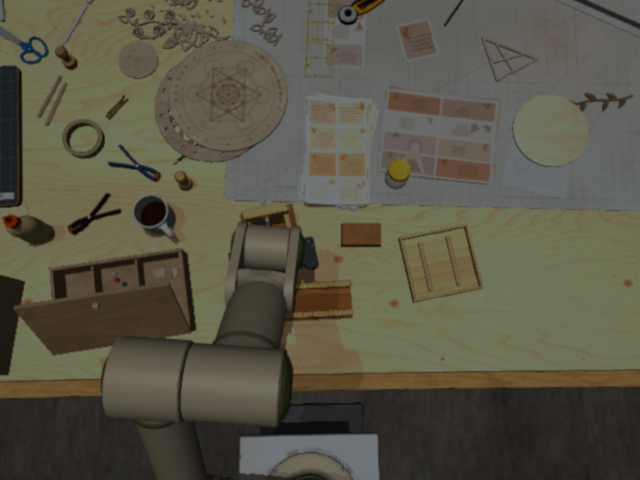

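View pics/w17.png

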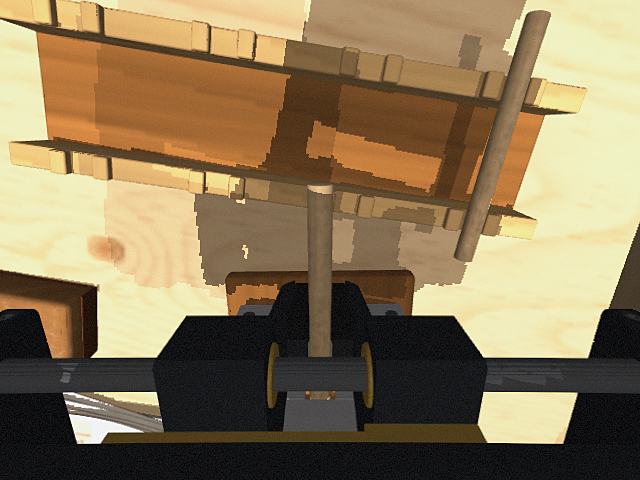

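```bash
python3 -c "
from h import *
print(ticket.sign_off())"
```

```text
the job is handed in; nothing more can be done
None
```

The job is handed in at about 24 s of the 64 s allowed. I got no verdict back.

- **Tray:** two dowels lie flat and apart in it, released. The last top picture shows both.
- **Jig:** the third dowel goes through the guard plate's slot, centred across its width, and the gripper still holds it against the pushed-in stop.
- **Left alone:** the fourth dowel is still in the rack. The sanding block, jar and stamp look unmoved in the top picture.

Last checks on the stop, where half its travel is 7 mm:

| Check | Stop pushed in by |
|---|---|
| Arm position | about 7.5 mm |
| Push force, averaged 1.86 ± 0.09 N | about 7.5 mm |
| Shift of the stop's rear rod in the top picture | roughly 5–7 mm, only a 2–3 pixel shift |

The wrist camera read about 1.3 mm to one side compared with the gripped dowel, so I corrected the slot position for that. The top and scene cameras placed the slot axis about 1 mm to either side of the corrected value. The dowel showed no slip in the grip.

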